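# Check the stop button of the sorting conveyor

### The job

Do the start-of-shift check of the sorting conveyor's stop: press the big three-lobed mushroom button fully in and take your fingers off to see that it stays latched, then twist its head clockwise by pushing on a lobe until it releases and springs back up, and last press the small round reset button beside it fully in and let it come back. Use only fingertips - do not take the mushroom head between the fingers - and leave the gear tray, the brush and the acrylic cube undisturbed.

Things in the scene. Friction and masses are not known exactly. Their poses are not given: they have to be found in the camera images.
- conveyor: Low belt conveyor with its control box, fixed to the bench. Origin: on the bench under the centre of the grey box; z up. Box 104 (x) x 194 (y) x 70 mm high; on its flat top, on its long centre line, stand the mushroom and the reset button, 48 mm either side of the centre (which is where varies). Belt frame 104 mm wide, 540 mm long in y, 75 mm high, centred at x = +125 mm behind the box.
- stop_unit: The mushroom stop button as a whole: fixed collar (31 mm across, 9 mm high, on a 38 mm ring 2 mm high), stem and black head. Origin: on the box top, on the button's axis; z up along the axis. Around it the box top is flat and free.
- stop_top (a point): Centre of the head's top, 38 mm above the box top when out, 30 mm when latched; moves with it. z up; x points to one of three lobes (others at +-120 degrees). Head 20 mm high: core 34 mm across; lobes 17 mm wide, to 30 mm from the axis, round-ended, upright flanks, lobe tops 3 mm below the point. Shut fingertips fit in the hollows between lobes, open to the box top.
- stop_press (a joint): How far the mushroom head is pressed in: 0 out, 0.008 m fully in against a hard stop. Snap action: about 8 N to start it, falling to none near half way, then it snaps in and stays in by itself (held with about 5 N).
- stop_twist (a joint): Twist of the head, 0 at rest, growing clockwise seen from above, up to a stop at 1.0 rad. Latched in, the first 0.15 rad are free, then a helical cam lifts the head by 9.5 mm per rad as it turns; past about 0.65 rad it springs up. A light spring turns the head back to 0 when it is let go. Needs about 0.1 N m (some 4 N at the end of a lobe).
- reset_top (a point): Centre of the top of the reset button: black round cap 23 mm in diameter in a 31 mm steel ring 4 mm high, its top 13 mm above the box top when out. z up.
- reset_press (a joint): How far the reset button is pressed: 0 out, 0.005 m fully in; about 5 N when fully in; it springs back.
- gear_tray: Loose open aluminium tray 120 x 120 x 18 mm with four brass warning wheels seated in it (27 mm high in all), origin at the centre of its underside. To be left alone.
- bench_brush: Loose bench brush with a stainless steel handle, 171 mm long, along its x, 18 mm high; origin on its underside. To be left alone.
- pinion_cube: Loose clear acrylic cube of 35 mm with four steel pinions in it, origin at the centre of its underside. To be left alone.

How it is judged:
By the outcome, as a careful person would: the job done as asked, in the order asked, and still so for the second after the job is handed in, with the robot touching nothing.
It also fails if it takes over 51 s, if anything falls off the work surface, if the arm or the gripper's body presses on something with over 40 N, if the wrist force passes 120 N, or if a joint passes its speed limit or range.

### The arm

A 7-joint arm with a two-finger parallel gripper is mounted at the origin on the work surface. World frame = base frame: x ahead of the robot, y to its left, z up, the work surface at z = 0. Lengths are in m, angles in rad, forces in N, time in s.
With the tool pointing down it reaches from about 0.425 to 0.875 m from the base axis. Payload 4.7 kg.
Tool frame: the origin (TCP) lies at the very end of the fingers, on their centre line; the grasp point (between the pads) lies arm.grip_depth behind it (arm.grip_depth is the distance from the TCP to the grasp point, in m); z points along the fingers, y is the line along which they close (so a half turn about z gives the same grasp; the last joint's range is limited). The gripper opens to 85 mm and grips with 20 to 120 N. Pads are 22 mm wide; open, the fingers measure 114 mm over their backs; the gripper's body (76 mm by 85 mm) begins 54 mm behind the grasp point. The pads swing forward as they close: fully open they stand 13 mm farther back than shut.
Start: joints at [-1.219, 0.321, -0.07, 1.45, 0.023, 1.371, -0.057], TCP at [0.215, 0.613, 0.2] pointing down, gripper open.
Joint ranges: [-2.86, 2.86], [-0.3, 2.09], [-1.38, 1.24], [0.06, 2.45], [-1.56, 4.7], [0.09, 2.05], [-2.69, 2.69]. Speed limits (rad/s): [2.57, 2.57, 3.14, 3.14, 3.14, 3.14, 3.14].

### API

Orientations are given as a rotation vector (axis times angle).
In Python, from cell import arm, read_camera, camera_info gives the robot as it stands. The module is installed in compiled form; this text tells all that it offers.
- The arm moves only by the tool drive_tool, never from a script. Its argument "steps" is text: rows parted by semicolons, each of 5 numbers parted by spaces: the closure in counts, from 0 (fully open) to 255 (shut), then the shift along the tool's x, y, z in cm, then the turn about the tool's z in rad. In form: fingers tx ty tz spin; .... A call has 1 to 10 rows; each row is the pose to reach, as a shift and turn from the pose commanded when the call began, along the tool's axes at that moment; what a row does not reach only later rows make up. A row lasts 1/12 s, in which the tool goes at most 41.7 mm and 7.16 degrees, less where a joint would pass 70% of its speed; a pose out of reach is approached as far as the arm can. A call with a gripper value outside its range is refused whole. The fingers move at their own pace and stop on an object; "force" is the grip in N (left out, the last holds). Time passes only in rows, so rows that repeat a pose let the fingers close. It gives the time, the measured TCP pose, the force, the opening and the grip force at its end, in the units of the state.
- arm.read_state(): the state, without advancing time (a new reading comes with each control period).
- read_camera(name): name is "side" or "top"; returns the picture (480x640x3 uint8, blue, green, red); there is no depth.
- camera_info(name): a dict with "fovy" (degrees; the focal length in pixels is half the picture's height over the tangent of half this angle, whatever the lens; pixels are square), "cx", "cy" (the principal point, pixels), "rvec" (rotation vector, rad) and "tvec" (3), from world to camera coordinates, as OpenCV has them. Camera axes: x right, y down, z forward; pixel columns grow to the right and rows downward; lengths in m; the calibration is good to about 2 mm. A picture is of the moment at which its call begins. camera_info takes no time and is no camera call.
- arm.finish_job(): hands the job in; it is judged then, once.
The state is a dict: "clock": time; "joint_positions": joint angles; "joint_velocities": joint speeds; "joint_torque": joint torques, N m; "ee_pos": TCP position; "orientation": TCP orientation; "wrist_force": force on the tool from outside, world axes, zero at the start; "ft_torque": the same for the moment, N m; "finger_gap": finger opening in m; "grip_force": force on a finger pad.
Only numpy, scipy, OpenCV 4.12 (cv2) and the standard library are available. Lean on these libraries where they do the work, as an engineer would, in place of code of your own. Each camera call takes 0.05 s, during which the arm holds its last target. There are 200 camera calls.

## Working session

There is one attempt and no reset: what is moved stays moved. The work goes in short steps, Python scripts to look and compute and a tool call to move; the robot and the scene stay as the last step left them, time stands still between calls to the robot, and variables do not carry over. Pictures are saved under pics/ and viewed, at most 10 in all, crops included, and the job is handed in when it is done.

Besides the shell and the picture viewer there is one more tool, called after ">>>" as name(argument=value, ...) on one line, values as JSON. drive_tool: Moves the arm, as the interface text tells. Its arguments: {"type":"object","properties":{"steps":{"type":"string"},"force":{"type":"number"}},"required":["steps"]}

```bash
mkdir -p pics; python3 - <<'E'
from cell import arm, read_camera, camera_info
import cv2
for n in("top","side"):
    cv2.imwrite(f"pics/{n}0.png",read_camera(n)); print(n,camera_info(n))
s=arm.read_state(); print(s, arm.grip_depth)
E
```

```text
top {'fovy': 57.86463186047973, 'cx': 313.80718260260136, 'cy': 230.7662185258428, 'rvec': array([ 2.19937653, -2.15241304,  0.15843675]), 'tvec': array([0.02281586, 0.54179746, 0.78320637])}
side {'fovy': 55.58333551077377, 'cx': 316.28304289503245, 'cy': 241.97694244892364, 'rvec': array([ 2.08029854, -0.65436531,  0.35668948]), 'tvec': array([-0.42366283,  0.2788654 ,  0.54724098])}
{'clock': 0.1, 'joint_positions': array([-1.21889916,  0.32176392, -0.07009058,  1.45156193,  0.0226363 ,
        1.37078467, -0.05691056]), 'joint_velocities': array([ 0.00073562, -0.0030941 ,  0.00055354, -0.00420337,  0.00123238,
       -0.00018129,  0.00025957]), 'joint_torque': array([-9.23310358e-05, -4.94877756e+01, -3.84164667e-01, -3.15212059e+01,
        1.29611508e-02,  7.44231715e-03, -1.03133016e-05]), 'ee_pos': array([0.21529665, 0.61274314, 0.19911871]), 'orientation': array([-5.28016442e-01, -3.09673301e+00,  2.70661217e-03]), 'wrist_force': array([-0.20927494, -1.20067516, -0.02730643]), 'ft_torque': array([ 0.01531026, -0.07528306,  0.03744584]), 'grip_force': 0.0, 'finger_gap': 0.08531375994265682} 0.0187
```

View pics/top0.png

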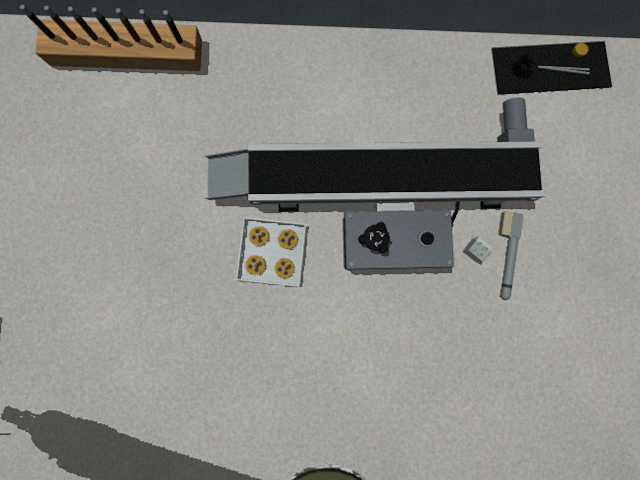

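View pics/side0.png

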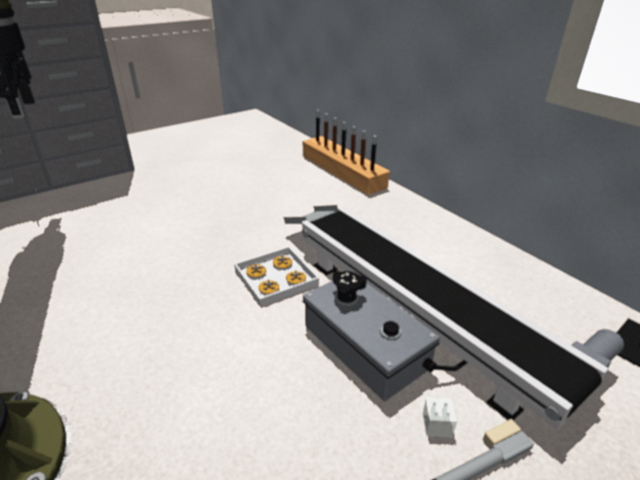

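The top view shows the mushroom at about (375,238), the reset button at (427,239), and the tray just left of the box. I'll zoom both views to get lobe angles.

```bash
cat > h.py <<'E'
import numpy as np, cv2
from cell import arm, read_camera, camera_info
def cam(n):
    c=camera_info(n); f=240/np.tan(np.radians(c['fovy']/2))
    return np.array([[f,0,c['cx']],[0,f,c['cy']],[0,0,1]]),np.array(c['rvec']),np.array(c['tvec'])
def ray(n,u,v,z):
    K,r,t=cam(n); R=cv2.Rodrigues(r)[0]; o=-R.T@t; d=R.T@np.linalg.solve(K,[u,v,1.])
    return o+d*(z-o[2])/d[2]
def proj(n,P):
    K,r,t=cam(n); return cv2.projectPoints(np.float64(P).reshape(-1,1,3),r,t,K,None)[0].reshape(-1,2)
E
python3 - <<'E'
from h import *
a=cv2.imread("pics/top0.png")[205:275,335:460]; b=cv2.imread("pics/side0.png")[260:400,300:440]
def gam(i): return (255*(i/255.)**0.5).astype('uint8')
A=gam(cv2.resize(a,None,fx=6.4,fy=6.4,interpolation=2)) # 800x448
cv2.imwrite("pics/top_c.png",A)
B=gam(cv2.resize(b,None,fx=4.2,fy=4.2,interpolation=2)); cv2.imwrite("pics/side_c.png",B)
for n,p in(("top",[(375,238),(427,239)]),("side",[(347,279),(390,327)])):
    for q,z in zip(p,(.108,.083)): print(n,ray(n,*q,z).round(4))
E
```

```text
top [ 0.5223 -0.0676  0.108 ]
top [ 0.5252 -0.164   0.083 ]
side [ 0.524  -0.0711  0.108 ]
side [ 0.5269 -0.1667  0.083 ]
```

View pics/top_c.png

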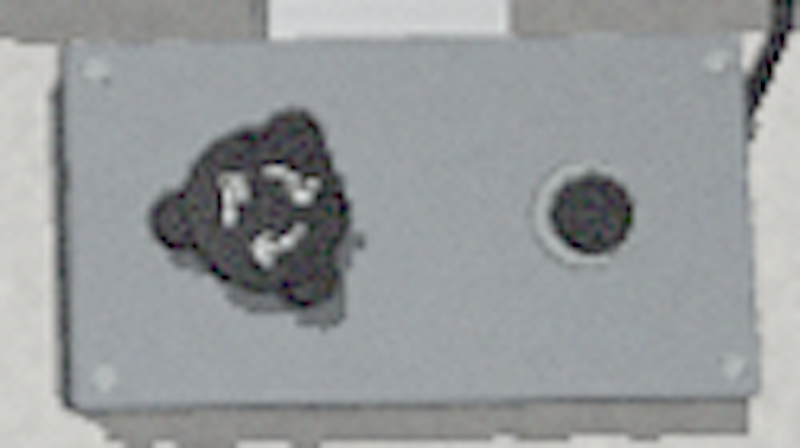

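View pics/side_c.png

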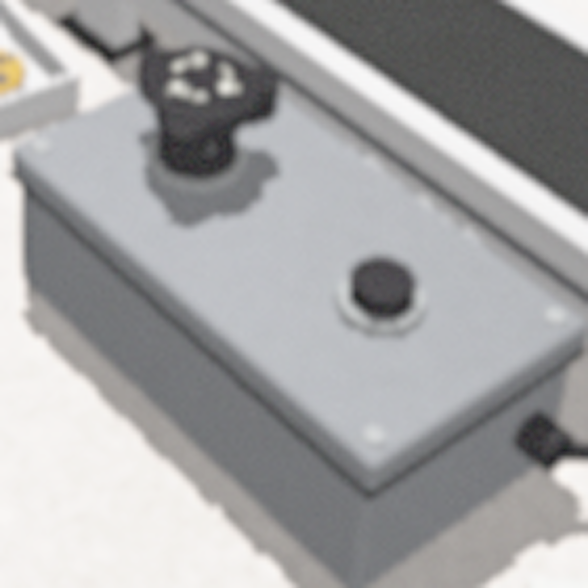

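The top crop shows lobe tips at crop (153,218), (298,110), (318,302) and the reset cap at (592,214). The corners of the box top are at about (62,38), (740,36), (757,395) and (70,405).

```bash
python3 - <<'E'
from h import *
from scipy.optimize import least_squares
f=lambda q:(q[0]/6.4+335-.42,q[1]/6.4+205-.42)
g=lambda q:(q[0]/4.2+300-.38,q[1]/4.2+260-.38)
tips=[ray("top",*f(q),.103)[:2] for q in[(153,218),(298,110),(318,302)]]
fit=least_squares(lambda p:np.ravel([np.array(p[:2])+.030*np.array([np.cos(p[2]+k),np.sin(p[2]+k)])-t for k,t in zip((0,-2*np.pi/3,2*np.pi/3),tips)]),[.52,-.07,1.6])
print("tips",np.round(tips,4),fit.x.round(4),fit.fun.round(4))
print("arrows ctr top",ray("top",*f((265,213)),.108).round(4))
r=ray("top",*f((592,214)),.083);print("reset",r.round(4))
c=[ray("top",*f(q),.070)[:2] for q in[(62,38),(740,36),(757,395),(70,405)]];print(np.round(c,4),np.mean(c,0))
print("side: head",ray("side",*g((205,78)),.108).round(4),"reset",ray("side",*g((382,286)),.083).round(4))
print([ (ray("side",*g(q),.07)).round(4) for q in [(18,158),(372,480),(588,335)]])
E
```

```text
tips [[ 0.521  -0.0401]
 [ 0.5511 -0.0789]
 [ 0.4995 -0.0844]] [ 0.5239 -0.0678  1.6748] [-0.0003  0.0021  0.0002 -0.0011  0.0001 -0.001 ]
arrows ctr top [ 0.5225 -0.0692  0.108 ]
reset [ 0.5269 -0.1642  0.083 ]
[[ 0.5745 -0.0184]
 [ 0.5799 -0.2108]
 [ 0.4786 -0.2139]
 [ 0.4718 -0.0218]] [ 0.52622202 -0.11623383]
side: head [ 0.527  -0.0708  0.108 ] reset [ 0.5266 -0.1682  0.083 ]
[array([ 0.4712, -0.0319,  0.07  ]), array([ 0.4767, -0.2195,  0.07  ]), array([ 0.5776, -0.2155,  0.07  ])]
```

```bash
cat >> h.py <<'E'
from scipy.spatial.transform import Rotation as Ro
def to(x,y,z,ya=None):
    "shift (cm) and spin from measured pose to world point with tool y at world angle ya deg"
    s=arm.read_state(); R=Ro.from_rotvec(s['orientation']).as_matrix()
    d=R.T@(np.array([x,y,z])-s['ee_pos'])*100; a=np.degrees(np.arctan2(R[1,1],R[0,1]))
    sp=0 if ya is None else np.radians((a-ya+180)%360-180)
    print("t",round(s['clock'],2),"pos",s['ee_pos'].round(4),"yang",a.round(2),"F",np.round(s['wrist_force'],2),"tilt",R[:,2].round(3)); print("go",d.round(2),"spin",round(float(sp),3))
E
python3 -c "
from h import *
to(.524,-.069,.150,96)"
```

```text
t 0.1 pos [0.2153 0.6127 0.1991] yang 70.65 F [-0.21 -1.2  -0.03] tilt [-0.    -0.002 -1.   ]
go [-51.72 -54.08   5.01] spin -0.442
```

>>> drive_tool(steps="255 -51.7 -54.1 2 -0.44;255 -51.7 -54.1 2 -0.44;255 -51.7 -54.1 2 -0.44;255 -51.7 -54.1 2 -0.44;255 -51.7 -54.1 2 -0.44;255 -51.7 -54.1 2 -0.44;255 -51.7 -54.1 2 -0.44;255 -51.7 -54.1 2 -0.44;255 -51.7 -54.1 2 -0.44;255 -51.7 -54.1 2 -0.44", force=30)

```text
clock: 0.93
ee_pos: [0.3873, 0.2317, 0.1887]
orientation: [0.161, -3.137, -0.0]
wrist_force: [0.7, 1.1, -0.4]
finger_gap: 0.0001
grip_force: 0.0
```

```bash
python3 -c "
from h import *
to(.524,-.069,.150,96)"
```

```text
t 0.93 pos [0.3873 0.2317 0.1887] yang 95.86 F [ 0.72  1.14 -0.44] tilt [-0.  0. -1.]
go [-10.52 -31.3    3.86] spin -0.002
```

>>> drive_tool(steps="255 -10.5 -31.3 2.5 0;255 -10.5 -31.3 2.5 0;255 -10.5 -31.3 2.5 0;255 -10.5 -31.3 2.5 0;255 -10.5 -31.3 2.5 0;255 -10.5 -31.3 2.5 0;255 -10.5 -31.3 2.5 0;255 -10.5 -31.3 2.5 0;255 -10.5 -31.3 2.5 0;255 -10.5 -31.3 2.5 0")

```text
clock: 1.77
ee_pos: [0.5233, -0.0697, 0.1633]
orientation: [0.152, -3.136, 0.002]
wrist_force: [-0.5, 1.0, -0.0]
finger_gap: -0.0002
grip_force: 0.0
```

```bash
python3 - <<'E'
from h import *
to(.524,-.069,.112,96)
a=read_camera("side"); 
A=cv2.resize(a[170:400,250:450],None,fx=2.6,fy=2.6,interpolation=2)
cv2.imwrite("pics/s1.png",(255*(A/255.)**.5).astype('uint8'))
E
```

```text
t 1.77 pos [ 0.5233 -0.0697  0.1633] yang 95.54 F [-0.46  0.99 -0.02] tilt [-0.001 -0.001 -1.   ]
go [-0.09  0.07  5.13] spin -0.008
```

View pics/s1.png

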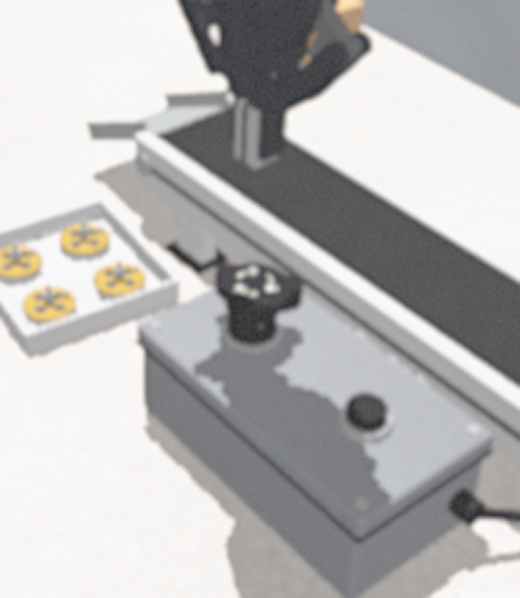

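The fingertips, at crop (258,160), hang over the mushroom head at (257,283). Pressing now.

>>> drive_tool(steps="255 -0.1 0.1 2.5 0;255 -0.1 0.1 4.7 0;255 -0.1 0.1 5.2 0;255 -0.1 0.1 5.5 0;255 -0.1 0.1 5.8 0;255 -0.1 0.1 6.1 0;255 -0.1 0.1 6.3 0;255 -0.1 0.1 6.3 0")

```text
clock: 2.48
ee_pos: [0.5247, -0.0656, 0.1014]
orientation: [-0.161, 3.137, 0.0]
wrist_force: [-0.2, 0.2, 0.4]
finger_gap: -0.0001
grip_force: 0.0
```

>>> drive_tool(steps="255 0 -0.2 0.1 0;255 0 -0.2 0.2 0;255 0 -0.2 0.3 0;255 0 -0.2 0.4 0;255 0 -0.2 0.4 0")

```text
clock: 2.9
ee_pos: [0.5245, -0.0677, 0.0968]
orientation: [0.16, -3.137, -0.0]
wrist_force: [0.1, 0.5, 0.2]
finger_gap: 0.0002
grip_force: 0.0
```

>>> drive_tool(steps="255 0 -0.1 0.1 0;255 0 -0.1 0.2 0;255 0 -0.1 0.3 0;255 0 -0.1 0.3 0")

```text
clock: 3.23
ee_pos: [0.5246, -0.0687, 0.0937]
orientation: [0.16, -3.137, -0.0]
wrist_force: [0.3, -0.1, -0.5]
finger_gap: -0.0
grip_force: 0.0
```

```bash
python3 - <<'E'
from h import *
to(.524,-.069,.112,96)
a=read_camera("side"); b=read_camera("top")
A=cv2.resize(a[220:370,280:430],(400,400),interpolation=2);B=cv2.resize(b[175:275,335:435],(400,400),interpolation=2)
cv2.imwrite("pics/s2.png",(255*(np.hstack([A,B])/255.)**.5).astype('uint8'))
E
```

```text
t 3.23 pos [ 0.5246 -0.0687  0.0937] yang 95.85 F [ 0.29 -0.07 -0.55] tilt [-0.  0. -1.]
go [ 0.06 -0.02 -1.83] spin -0.003
```

View pics/s2.png

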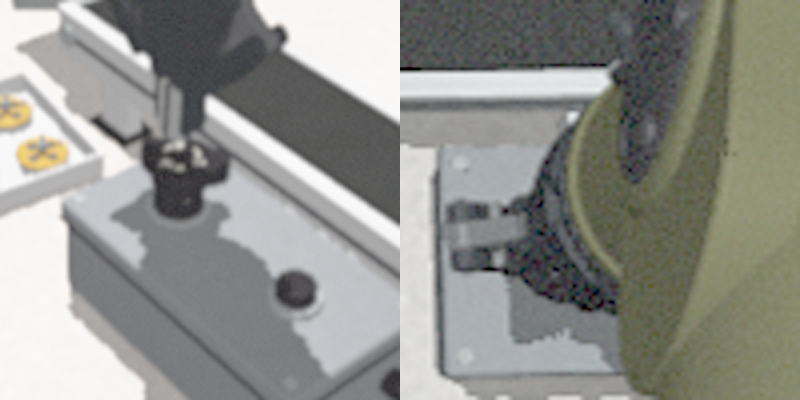

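```bash
python3 - <<'E'
from h import *
s=arm.read_state(); P=s['ee_pos']; R=Ro.from_rotvec(s['orientation']).as_matrix()
for z in(0,.03,.06): 
  for n in("side","top"): print(n,z,proj(n,P-R[:,2]*z))
for z in (.094,.1,.11,.12,.13): print(z,ray("side",350.5,272.5,z))
for n in("side","top"):
  K,r,t=cam(n);print(n,-cv2.Rodrigues(r)[0].T@t)
a=cv2.imread("pics/s2.png")[100:230,100:300]
b=read_camera("side")[255:310,320:400]
cv2.imwrite("pics/s3.png",(255*(cv2.resize(b,(800,550),interpolation=2)/255.)**.45).astype('uint8'))
E
```

```text
side 0 [[345.98037265 285.23989642]]
top 0 [[374.2611217  237.42064688]]
side 0.03 [[346.80318865 269.67237462]]
top 0.03 [[377.31912908 235.62611399]]
side 0.06 [[347.66705555 253.32817754]]
top 0.06 [[380.64006718 233.67728527]]
0.094 [ 0.55044197 -0.04759577  0.094     ]
0.1 [ 0.54532245 -0.05355085  0.1       ]
0.11 [ 0.5367899  -0.06347597  0.11      ]
0.12 [ 0.52825736 -0.0734011   0.12      ]
0.13 [ 0.51972482 -0.08332623  0.13      ]
side [ 0.17187455 -0.48794858  0.53767474]
top [0.44730056 0.05799032 0.83906889]
```

View pics/s3.png

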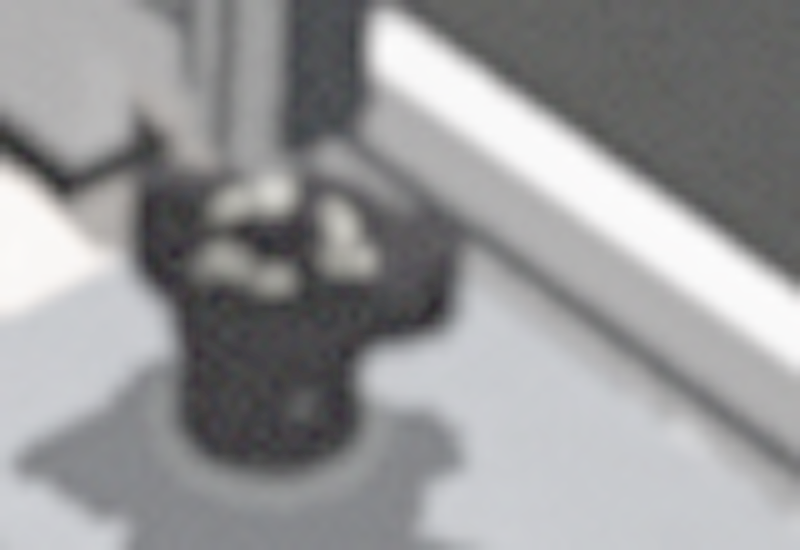

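The head is still out. The fingertip appears at px (349,272), right at the head's far rim, so it's either above the head or behind it. Going slowly lower will settle that.

>>> drive_tool(steps="255 0 0 0.2 0;255 0 0 0.4 0;255 0 0 0.6 0;255 0 0 0.8 0;255 0 0 0.8 0")

```text
clock: 3.8
ee_pos: [0.5244, -0.0687, 0.0854]
orientation: [0.161, -3.137, -0.0]
wrist_force: [-0.7, 0.5, 0.4]
finger_gap: 0.0
grip_force: 0.0
```

```bash
python3 - <<'E'
from h import *
to(.524,-.069,.112,96)
b=read_camera("side")[215:310,320:400]
t=read_camera("top")[150:280,330:440]
B=cv2.resize(b,(480,570),interpolation=2);
cv2.imwrite("pics/s4.png",(255*(B/255.)**.45).astype('uint8'))
E
```

```text
t 3.8 pos [ 0.5244 -0.0687  0.0854] yang 95.86 F [-0.73  0.54  0.4 ] tilt [-0.001 -0.    -1.   ]
go [ 0.04 -0.03 -2.66] spin -0.002
```

View pics/s4.png

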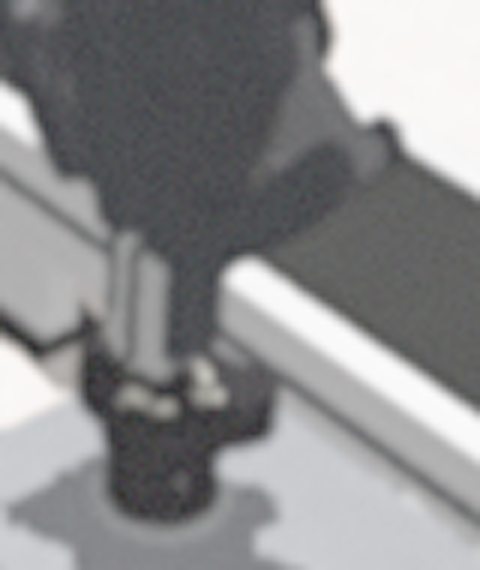

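The finger now covers the rear arrow marks, with its tip at px (345,277). It is above the head, so the true tip sits about 22 mm higher than reported. Continuing down to feel contact.

>>> drive_tool(steps="255 0 0 0.1 0;255 0 0 0.2 0;255 0 0 0.3 0;255 0 0 0.3 0")

```text
clock: 4.23
ee_pos: [0.5246, -0.0687, 0.0828]
orientation: [0.16, -3.137, -0.0]
wrist_force: [-0.0, -0.0, 0.6]
finger_gap: 0.0002
grip_force: 0.0
```

>>> drive_tool(steps="255 0 0 0.1 0;255 0 0 0.2 0;255 0 0 0.3 0;255 0 0 0.3 0")

```text
clock: 4.57
ee_pos: [0.5246, -0.0687, 0.0797]
orientation: [0.161, -3.137, -0.0]
wrist_force: [-1.2, -0.5, -0.1]
finger_gap: -0.0002
grip_force: 0.0
```

>>> drive_tool(steps="255 0 0 0.1 0;255 0 0 0.2 0;255 0 0 0.2 0")

```text
clock: 4.82
ee_pos: [0.5246, -0.0687, 0.0778]
orientation: [0.161, -3.137, -0.0]
wrist_force: [0.3, -0.5, 0.3]
finger_gap: 0.0002
grip_force: 0.0
```

```bash
python3 - <<'E'
from h import *
to(.524,-.069,.112,96)
b=read_camera("side")[245:320,320:400]
B=cv2.resize(b,(640,600),interpolation=2);
cv2.imwrite("pics/s5.png",(255*(B/255.)**.45).astype('uint8'))
E
```

```text
t 4.82 pos [ 0.5246 -0.0687  0.0778] yang 95.86 F [ 0.33 -0.48  0.27] tilt [-0.  0. -1.]
go [ 0.07 -0.02 -3.42] spin -0.002
```

View pics/s5.png

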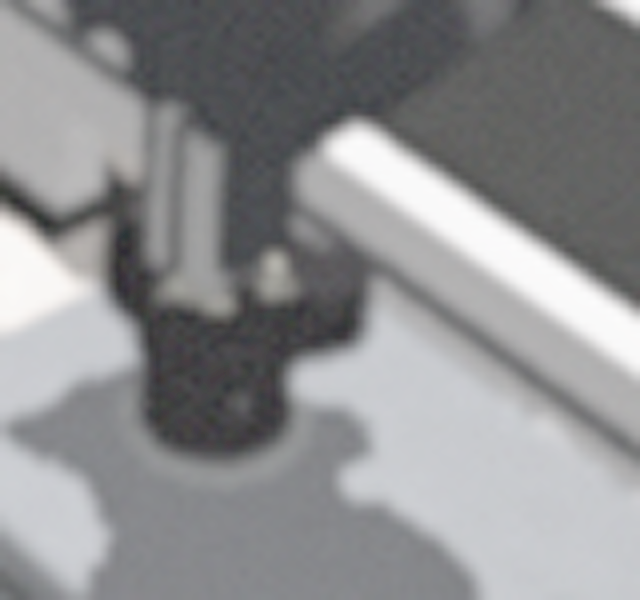

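Tip at px (345,282) now covers the front arrow. Its near edge is about 12 mm ahead of the axis, so contact should be close.

>>> drive_tool(steps="255 0 0 0.1 0;255 0 0 0.2 0;255 0 0 0.2 0")

```text
clock: 5.12
ee_pos: [0.5248, -0.0687, 0.076]
orientation: [-0.161, 3.137, 0.0]
wrist_force: [0.2, -0.5, 0.1]
finger_gap: 0.0003
grip_force: 0.1
```

>>> drive_tool(steps="255 0 0 0.1 0;255 0 0 0.2 0;255 0 0 0.2 0")

```text
clock: 5.37
ee_pos: [0.525, -0.0687, 0.0748]
orientation: [-0.16, 3.137, 0.001]
wrist_force: [-1.2, 0.4, 6.3]
finger_gap: -0.0002
grip_force: 3.4
```

Contact at reported z ≈ 0.0755, so reported heights are about 32 mm below the true tip. Continuing the press to the hard stop.

>>> drive_tool(steps="255 0 0 0.2 0;255 0 0 0.4 0;255 0 0 0.6 0;255 0 0 0.8 0;255 0 0 0.9 0;255 0 0 0.9 0")

```text
clock: 5.87
ee_pos: [0.5252, -0.0687, 0.0676]
orientation: [-0.16, 3.137, 0.002]
wrist_force: [-7.9, 0.9, 21.3]
finger_gap: -0.0001
grip_force: 10.1
```

>>> drive_tool(steps="255 0 0 0.1 0;255 0 0 0.1 0;255 0 0 -1 0;255 0 0 -2.5 0;255 0 0 -4 0;255 0 0 -4 0;255 0 0 -4 0")

```text
clock: 6.45
ee_pos: [0.5253, -0.0687, 0.1052]
orientation: [-0.161, 3.136, 0.0]
wrist_force: [-1.1, 1.1, -0.6]
finger_gap: -0.0003
grip_force: 0.0
```

```bash
python3 - <<'E'
from h import *
to(.4975,-.0415,.108,96)
b=read_camera("side")[250:310,320:400]; a=cv2.imread("pics/side0.png")[250:310,320:400]
# compare head before/after: shift of dark head silhouette, bottom part unaffected
d=(a.mean(2)<55).astype(int)-(b.mean(2)<55)
for i,(x,y) in enumerate(zip(a.mean(2),b.mean(2))): print(250+i,(x<55).sum(),(y<55).sum(),(x[15:40]>90).sum(),(y[15:40]>90).sum())
E
```

```text
t 6.45 pos [ 0.5253 -0.0687  0.1052] yang 95.86 F [-1.1   1.06 -0.63] tilt [ 0.001  0.    -1.   ]
go [ 2.48  2.99 -0.29] spin -0.002
250 49 54 17 3
251 48 54 18 3
252 47 54 20 3
253 45 54 20 3
254 45 55 19 1
255 42 55 20 1
256 41 52 19 2
257 39 49 19 4
258 38 46 19 8
259 36 43 18 8
260 35 42 19 10
261 34 40 18 11
262 32 37 19 12
263 31 34 19 13
264 29 30 18 15
265 28 27 19 18
266 27 25 18 19
267 30 28 16 18
268 30 30 16 16
269 31 30 15 17
270 34 31 8 18
271 35 29 0 19
272 45 26 1 22
273 39 22 4 23
274 35 17 7 24
275 31 12 6 15
276 33 22 5 9
277 38 23 2 8
278 37 23 3 10
279 33 21 7 9
280 27 20 10 5
281 20 30 10 4
282 20 31 10 3
283 26 28 3 3
284 29 24 0 3
285 31 21 1 3
286 30 22 1 0
287 30 27 2 0
288 28 31 2 0
289 23 31 2 0
290 22 30 4 0
291 21 29 3 0
292 22 28 3 0
293 22 27 3 0
294 21 25 3 0
295 22 22 2 0
296 23 21 0 0
297 22 22 0 0
298 23 20 0 0
299 21 20 0 0
300 18 19 0 0
301 16 17 0 0
302 9 12 0 0
303 0 7 0 0
304 0 2 0 0
305 0 0 1 0
306 0 0 2 0
307 0 0 3 1
308 0 0 4 2
309 0 0 6 1
```

The head silhouette dropped about 4 px (about 8 mm) with fingers off, so it's latched. Now preparing the twist on the lobe at 96°.

```bash
python3 - <<'E'
from h import *
to(.4937,-.0431,.105,96); print(arm.read_state()['joint_positions'].round(2))
p=np.array([2.75,2.9])
for s in np.arange(.1,1.35,.1):
    R=np.array([[np.cos(s),-np.sin(s)],[np.sin(s),np.cos(s)]]); print(round(s,2),(R@p-p).round(2))
E
```

```text
t 6.5 pos [ 0.5245 -0.0686  0.1044] yang 95.87 F [ 0.4   1.07 -0.97] tilt [-0.  0. -1.]
go [ 2.8   2.85 -0.06] spin -0.002
[-0.45  0.14  0.58  1.89 -0.09  1.13  1.83]
0.1 [-0.3   0.26]
0.2 [-0.63  0.49]
0.3 [-0.98  0.68]
0.4 [-1.35  0.84]
0.5 [-1.73  0.96]
0.6 [-2.12  1.05]
0.7 [-2.51  1.09]
0.8 [-2.91  1.09]
0.9 [-3.31  1.06]
1.0 [-3.7   0.98]
1.1 [-4.09  0.87]
1.2 [-4.46  0.71]
1.3 [-4.81  0.53]
```

>>> drive_tool(steps="255 2.8 2.85 0 0;255 2.8 2.85 0 0;255 2.8 2.85 2 0;255 2.8 2.85 4 0;255 2.8 2.85 5 0;255 2.8 2.85 5.2 0;255 2.8 2.85 5.2 0")

```text
clock: 7.08
ee_pos: [0.493, -0.0434, 0.0519]
orientation: [0.16, -3.135, 0.001]
wrist_force: [0.9, 0.1, 0.9]
finger_gap: 0.0002
grip_force: 0.0
```

```bash
python3 - <<'E'
from h import *
to(.4937,-.0431,.052,96)
E
```

```text
t 7.08 pos [ 0.493  -0.0434  0.0519] yang 95.85 F [0.88 0.07 0.9 ] tilt [-0.003 -0.001 -1.   ]
go [-0.08  0.02 -0.01] spin -0.003
```

Arc to 0.4 rad first, to feel the contact.

>>> drive_tool(steps="255 -0.3 0.26 0 0.1;255 -0.63 0.49 0 0.2;255 -0.98 0.68 0 0.3;255 -1.35 0.84 0 0.4;255 -1.73 0.96 0 0.5;255 -1.73 0.96 0 0.5")

```text
clock: 7.58
ee_pos: [0.5116, -0.0315, 0.054]
orientation: [0.623, 3.077, 0.001]
wrist_force: [-0.6, -0.4, 0.1]
finger_gap: 0.0002
grip_force: 0.2
```

>>> drive_tool(steps="255 -0.3 0.26 0 0.1;255 -0.63 0.49 0 0.2;255 -0.98 0.68 0 0.3;255 -0.98 0.68 0 0.3")

```text
clock: 7.92
ee_pos: [0.5219, -0.0287, 0.0534]
orientation: [-1.073, -2.952, -0.001]
wrist_force: [-2.5, 2.1, 0.5]
finger_gap: -0.0001
grip_force: 1.4
```

```bash
python3 - <<'E'
from h import *
to(.4937,-.0431,.052,96); print(arm.read_state()['ft_torque'])
E
```

```text
t 7.92 pos [ 0.5219 -0.0287  0.0534] yang 50.05 F [-2.47  2.05  0.47] tilt [-0.001  0.001 -1.   ]
go [ 1.24 -2.91  0.14] spin -0.802
[ 0.42804783  0.47776111 -0.0238196 ]
```

>>> drive_tool(steps="255 -0.3 0.26 0 0.1;255 -0.63 0.49 0 0.2;255 -0.98 0.68 0 0.3;255 -0.98 0.68 0 0.3")

```text
clock: 8.25
ee_pos: [0.5348, -0.029, 0.0538]
orientation: [1.499, 2.761, 0.004]
wrist_force: [-0.8, 4.7, 2.7]
finger_gap: -0.0
grip_force: 2.3
```

>>> drive_tool(steps="255 -0.3 0.26 0 0.1;255 -0.63 0.49 0 0.2;255 -0.63 0.49 0 0.2")

```text
clock: 8.5
ee_pos: [0.5434, -0.0318, 0.0542]
orientation: [1.764, 2.597, 0.006]
wrist_force: [1.4, 5.9, 3.4]
finger_gap: 0.0
grip_force: 2.7
```

```bash
python3 - <<'E'
from h import *
to(.4937,-.0431,.052,96)
b=read_camera("side")[250:320,320:400]
cv2.imwrite("pics/s6.png",(255*(cv2.resize(b,(640,560),interpolation=2)/255.)**.45).astype('uint8'))
for i,y in enumerate(b.mean(2)): 
    if i>36: print(250+i,(y<55).sum(),end="; ")
E
```

```text
t 8.5 pos [ 0.5434 -0.0318  0.0542] yang 21.61 F [1.37 5.94 3.39] tilt [ 0.004  0.002 -1.   ]
go [ 0.78 -5.04  0.2 ] spin -1.298
287 36; 288 35; 289 36; 290 36; 291 37; 292 37; 293 37; 294 39; 295 37; 296 35; 297 30; 298 19; 299 19; 300 18; 301 14; 302 7; 303 0; 304 0; 305 0; 306 0; 307 0; 308 0; 309 0; 310 0; 311 0; 312 0; 313 0; 314 0; 315 0; 316 1; 317 3; 318 4; 319 5;
```

View pics/s6.png

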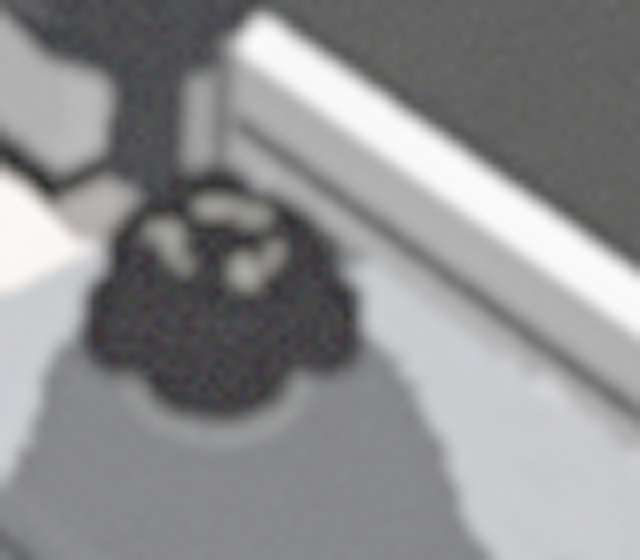

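The head is partly lifted (arrow centre about px (347,280)), but contact is only at the lobe's round end. I'll back off and re-engage closer to the axis, flush on the flank.

```bash
cat > arc.py <<'E'
import sys; from h import *
p=np.array([float(sys.argv[1]),float(sys.argv[2])])
for s in np.arange(1,11)*float(sys.argv[3]):
    print(round(s,2),((Ro.from_euler('z',s).as_matrix()[:2,:2]@p)-p).round(2))
E
python3 arc.py 2.75 2.9 -.12; python3 arc.py 1.95 2.35 .1
```

```text
-0.12 [ 0.33 -0.35]
-0.24 [ 0.61 -0.74]
-0.36 [ 0.85 -1.15]
-0.48 [ 1.03 -1.6 ]
-0.6 [ 1.16 -2.06]
-0.72 [ 1.23 -2.53]
-0.84 [ 1.24 -3.01]
-0.96 [ 1.2  -3.49]
-1.08 [ 1.1  -3.96]
-1.2 [ 0.95 -4.41]
0.1 [-0.24  0.18]
0.2 [-0.51  0.34]
0.3 [-0.78  0.47]
0.4 [-1.07  0.57]
0.5 [-1.37  0.65]
0.6 [-1.67  0.69]
0.7 [-1.97  0.7 ]
0.8 [-2.28  0.69]
0.9 [-2.58  0.64]
1.0 [-2.87  0.56]
```

>>> drive_tool(steps="255 0.33 -0.35 0 -0.12;255 0.61 -0.74 0 -0.24;255 0.85 -1.15 0 -0.36;255 1.03 -1.6 0 -0.48;255 1.16 -2.06 0 -0.6;255 1.23 -2.53 0 -0.72;255 1.24 -3.01 0 -0.84;255 1.2 -3.49 0 -0.96;255 1.1 -3.96 0 -1.08;255 0.95 -4.41 0 -1.2")

```text
clock: 9.38
ee_pos: [0.4961, -0.0418, 0.053]
orientation: [-0.024, 3.141, -0.002]
wrist_force: [1.4, -0.9, 0.5]
finger_gap: -0.0
grip_force: 0.0
```

```bash
python3 - <<'E'
from h import *
c=np.array([.524,-.069]);a=np.radians(96);u=np.array([np.cos(a),np.sin(a)]);v=np.array([-u[1],u[0]])
q=c+.0235*u+.0215*v; to(*q,.052,96)
E
```

```text
t 9.38 pos [ 0.4961 -0.0418  0.053 ] yang 90.89 F [ 1.39 -0.91  0.49] tilt [ 0.    -0.001 -1.   ]
go [-0.4  -0.62  0.1 ] spin -0.089
```

>>> drive_tool(steps="255 0 -0.6 0 -0.09;255 -0.2 -0.62 0 -0.09;255 -0.4 -0.62 0 -0.09;255 -0.4 -0.62 0 -0.09;255 -0.5 -0.62 0 -0.09;255 -0.6 -0.62 0 -0.09;255 -0.6 -0.62 0 -0.09")

```text
clock: 9.97
ee_pos: [0.503, -0.0464, 0.053]
orientation: [-0.146, 3.138, -0.0]
wrist_force: [0.1, -0.0, 0.2]
finger_gap: -0.0003
grip_force: 0.0
```

```bash
python3 - <<'E'
from h import *
c=np.array([.524,-.069]); s=arm.read_state()
R=Ro.from_rotvec(s['orientation']).as_matrix(); print((R.T@np.r_[s['ee_pos'][:2]-c,0])*100, R.T@s['wrist_force']); to(*c,.052,96)
E
```

```text
[ 1.87687253e+00  2.44389229e+00 -8.20967937e-04] [-0.07258853 -0.03448586 -0.23750527]
t 9.97 pos [ 0.503  -0.0464  0.053 ] yang 95.32 F [ 0.08 -0.03  0.24] tilt [ 0. -0. -1.]
go [-1.88 -2.44  0.1 ] spin -0.012
```

>>> drive_tool(steps="255 -0.24 0.18 0 0.1;255 -0.51 0.34 0 0.2;255 -0.78 0.47 0 0.3;255 -1.07 0.57 0 0.4;255 -1.37 0.65 0 0.5;255 -1.67 0.69 0 0.6;255 -1.67 0.69 0 0.6")

```text
clock: 10.55
ee_pos: [0.5188, -0.0375, 0.0528]
orientation: [-0.791, -3.04, 0.0]
wrist_force: [-0.8, 1.7, 0.8]
finger_gap: -0.0005
grip_force: 0.7
```

```bash
cat > st.py <<'E'
from h import *
c=np.array([.524,-.069]); s=arm.read_state()
R=Ro.from_rotvec(s['orientation']).as_matrix(); print((R.T@np.r_[s['ee_pos'][:2]-c,0]).round(4)*100, "Ftool",(R.T@s['wrist_force']).round(2)); to(*c,.052,96)
E
python3 st.py
```

```text
[1.99 2.49 0.  ] Ftool [ 1.58  1.11 -0.85]
t 10.55 pos [ 0.5188 -0.0375  0.0528] yang 60.82 F [-0.84  1.74  0.85] tilt [-0.001  0.    -1.   ]
go [-1.99 -2.49  0.08] spin -0.614
```

>>> drive_tool(steps="255 -0.26 0.18 0 0.1;255 -0.53 0.34 0 0.2;255 -0.82 0.47 0 0.3;255 -0.82 0.47 0 0.3")

```text
clock: 10.88
ee_pos: [0.5282, -0.037, 0.0527]
orientation: [-1.233, -2.889, -0.001]
wrist_force: [-0.2, 2.8, -0.2]
finger_gap: -0.0002
grip_force: 1.1
```

```bash
python3 st.py
```

```text
[2.02 2.52 0.  ] Ftool [2.15 1.8  0.17]
t 10.88 pos [ 0.5282 -0.037   0.0527] yang 43.79 F [-0.19  2.8  -0.17] tilt [-0.001  0.001 -1.   ]
go [-2.02 -2.52  0.07] spin -0.911
```

>>> drive_tool(steps="255 -0.4 0.1 0 0.1;255 -0.8 0.2 0 0.2;255 -1.15 0.25 0 0.3;255 -1.15 0.25 0 0.3")

```text
clock: 11.22
ee_pos: [0.5353, -0.0389, 0.0524]
orientation: [-1.642, -2.667, -0.004]
wrist_force: [-7.8, 10.5, 6.5]
finger_gap: -0.0
grip_force: 6.6
```

```bash
python3 st.py
```

```text
[2.18 2.36 0.01] Ftool [12.93 -2.23 -6.41]
t 11.22 pos [ 0.5353 -0.0389  0.0524] yang 26.75 F [-7.77 10.49  6.54] tilt [-0.007  0.007 -1.   ]
go [-2.18 -2.36  0.03] spin -1.209
```

```bash
cat > hd.py <<'E'
from h import *
b=read_camera("side")
def arrows(b):
    g=b[262:296,330:366].mean(2); m=(g<60).astype('uint8'); m=cv2.morphologyEx(m,cv2.MORPH_CLOSE,np.ones((9,9)))
    m=cv2.erode(m,np.ones((3,3))); y,x=np.nonzero((g>75)&(m>0)); return (x.mean()+330).round(1),(y.mean()+262).round(1),len(x)
print("now",arrows(b),"out",arrows(cv2.imread("pics/side0.png")))
E
python3 hd.py; python3 -c "
import cv2,numpy as np
b=cv2.imread('pics/s6.png');g=cv2.resize(b,(80,70),interpolation=3).mean(2)[12:46,10:46];print(g[::2,::2].astype(int))
from h import *
print(read_camera('side')[262:302,330:370].mean(2)[::2,::2].astype(int))"
```

```text
now (np.float64(348.9), np.float64(277.7), 149) out (np.float64(343.3), np.float64(272.7), 195)
[[185 177 114  74  75  80 101 156 147 140 171 175 173 185 221 245 248 248]
 [184 173 104  79  81  80 105 156 146 134 150 171 176 173 179 205 240 248]
 [186 167  88  77  81  79 109 158 143 136 129 137 166 176 174 175 192 228]
 [182 152  83  82  81  80 111 158 146 148 166 139 127 154 173 176 174 182]
 [129  93  79  79  78  81 102 137 119 129 164 172 151 124 145 171 177 175]
 [ 97 132 126  96  77  79  69  76  60  67 113 165 171 161 132 131 162 176]
 [162 175 171 142  86  69  63  90 115 109  96 112 123 153 165 141 124 153]
 [177 178 164 110  70  70  63 112 148 141 142 137  87  86 134 169 156 125]
 [178 169 120  66 116 145 123  70  69  75 105 109  74  57  73 134 167 165]
 [218 177  79  69  97 143 136  70  66  62  67  84 117  71  65  82 130 166]
 [213 177  77  66  62 106 132  94  58  98 142 129 129  72  63  66 114 158]
 [192 140  70  66  63  71  96  77  68 112 163 133  86  64  67  66 106 175]
 [162  72  64  70  69  69  69  65  61  80 106  92  58  66  70  64  62 127]
 [144  63  65  71  64  70  72
[... 1272 characters left out ...]
  67 140
  154 138]
 [ 14  18  15  16  12  12  12  12  12  14  11  13  13  12  14  12  71 152
  157 156]
 [ 13  12  13  15  13  13  16  15  15  13  17  18  17  15  16  14  46 145
  158 156]
 [ 36  13  13  17  14  13  13  15  14  13  16  10  15  13  12  13  44 145
  157 156]
 [106  29  22  27  14  11  11  13  14  12  16  13  11  12  15  11  48 142
  156 155]
 [104  61  63  65  21  12  24  41  39  36  22  12  13  15  14   9  32  96
  147 157]
 [ 62  63  70  66  20  12  14  36  54  52  29  13  13  14  17  23  50  63
   97 146]
 [ 64  64  67  71  40  12   9  13  12  13  12   9  17  48  58  56  64  63
   64  79]
 [ 64  64  66  74  67  34  17  10  13  14  12  21  44  75  69  66  66  63
   65  62]]
```

Dark rows and the gap now visible under the head indicate it has sprung up. Backing off along the arc, then lifting.

>>> drive_tool(steps="255 0.8 0.1 0 0;255 1.13 -0.25 0 -0.12;255 1.41 -0.64 0 -0.24;255 1.65 -1.05 0 -0.36;255 1.83 -1.5 0 -0.48;255 1.96 -1.96 0 -0.6;255 2.03 -2.43 0 -0.72;255 2.04 -2.91 0 -0.84;255 2.0 -3.39 0 -0.96;255 1.9 -3.86 0 -1.08")

```text
clock: 12.15
ee_pos: [0.4948, -0.0454, 0.0531]
orientation: [0.027, 3.141, -0.001]
wrist_force: [-0.6, -0.4, 0.3]
finger_gap: -0.0004
grip_force: 0.0
```

>>> drive_tool(steps="255 0.3 0 -2 0;255 0.3 0 -5 0;255 0.3 0 -6 0;255 0.3 0 -6 0")

```text
clock: 12.48
ee_pos: [0.4945, -0.0453, 0.1159]
orientation: [0.039, 3.135, 0.001]
wrist_force: [-0.3, -1.2, 0.7]
finger_gap: 0.0
grip_force: 0.0
```

```bash
python3 st.py; python3 - <<'E'
from h import *
b=read_camera("side").astype(float).mean(2); a=cv2.imread("pics/side0.png").astype(float).mean(2)
# match head patch (original) at vertical/horizontal shifts, avoiding finger region
T=a[272:300,333:366].astype('float32')
r=cv2.matchTemplate(b[262:312,323:376].astype('float32'),T,cv2.TM_CCOEFF_NORMED); _,m,_,l=cv2.minMaxLoc(r); print(m,"shift",l[0]-10,l[1]-10)
for k in range(-1,7): print(k,r[10+k,10].round(3))
to(.527,-.165,.085,96)
E
```

```text
[ 3.01  2.3  -0.02] Ftool [ 0.29 -1.19 -0.67]
t 12.48 pos [ 0.4945 -0.0453  0.1159] yang 88.58 F [-0.32 -1.18  0.66] tilt [ 0.007  0.001 -1.   ]
go [-2.97 -2.3   6.41] spin -0.13
0.9986503720283508 shift 0 0
-1 0.909
0 0.999
1 0.912
2 0.722
3 0.535
4 0.398
5 0.301
6 0.227
t 12.53 pos [ 0.4932 -0.0451  0.1141] yang 88.55 F [ 0.18 -0.31 -0.64] tilt [ 0.004  0.    -1.   ]
go [ -3.68 -11.91   2.92] spin -0.13
```

The head matches its original image exactly (correlation 0.999, zero shift), so it is released and back at rest. Next the reset button.

>>> drive_tool(steps="255 -3.7 -12 0 -0.13;255 -3.7 -12 0 -0.13;255 -3.7 -12 0 -0.13;255 -3.7 -12 0 -0.13;255 -3.7 -12 2 -0.13;255 -3.7 -12 4 -0.13;255 -3.7 -12 5.5 -0.13;255 -3.7 -12 5.8 -0.13;255 -3.7 -12 5.8 -0.13")

```text
clock: 13.28
ee_pos: [0.5236, -0.1657, 0.053]
orientation: [0.161, -3.133, -0.0]
wrist_force: [0.4, -0.4, 0.2]
finger_gap: 0.0001
grip_force: 0.0
```

```bash
python3 -c "
from h import *
to(.5265,-.166,.05,96)"
```

```text
t 13.28 pos [ 0.5236 -0.1657  0.053 ] yang 95.89 F [ 0.4  -0.4   0.15] tilt [-0.005 -0.    -1.   ]
go [-0.29 -0.06  0.3 ] spin -0.002
```

>>> drive_tool(steps="255 -0.3 0 0 0;255 -0.3 0 0.2 0;255 -0.3 0 0.3 0;255 -0.3 0 0.4 0;255 -0.3 0 0.5 0;255 -0.3 0 0.5 0")

```text
clock: 13.78
ee_pos: [0.5293, -0.1654, 0.0506]
orientation: [-0.161, 3.136, 0.0]
wrist_force: [0.2, -0.1, 3.1]
finger_gap: 0.0
grip_force: 1.3
```

>>> drive_tool(steps="255 0.2 0 0.2 0;255 0.2 0 0.4 0;255 0.2 0 0.6 0;255 0.2 0 0.7 0;255 0.2 0 0.7 0")

```text
clock: 14.2
ee_pos: [0.5281, -0.1657, 0.0466]
orientation: [-0.16, 3.135, 0.003]
wrist_force: [-5.2, 4.0, 25.9]
finger_gap: -0.0002
grip_force: 12.7
```

>>> drive_tool(steps="255 0.2 0 0.1 0;255 0.2 0 0.1 0;255 0.2 0 -1 0;255 0.2 0 -3 0;255 0.2 0 -7 0;255 0.2 0 -10 0;255 0.2 0 -10 0;255 0.2 0 -10 0")

```text
clock: 14.87
ee_pos: [0.5252, -0.1663, 0.1442]
orientation: [-0.16, 3.135, -0.0]
wrist_force: [-0.4, 0.2, -0.8]
finger_gap: 0.0005
grip_force: 0.0
```

```bash
python3 - <<'E'
from h import *
to(.5265,-.166,.15,96)
b=read_camera("side").mean(2).astype('float32'); a=cv2.imread("pics/side0.png").mean(2).astype('float32')
for nm,(y0,y1,x0,x1) in dict(head=(272,300,333,366),reset=(318,342,376,406),tray=(245,305,232,318),cube=(398,440,422,458),brush=(420,478,440,535)).items():
    r=cv2.matchTemplate(b[y0-6:min(480,y1+6),x0-6:x1+6],a[y0:y1,x0:x1],cv2.TM_CCOEFF_NORMED);_,m,_,l=cv2.minMaxLoc(r);print(nm,round(m,3),l[0]-6,l[1]-6)
E
```

```text
t 14.87 pos [ 0.5252 -0.1663  0.1442] yang 95.85 F [-0.42  0.19 -0.8 ] tilt [ 0.002  0.    -1.   ]
go [-0.14  0.02 -0.57] spin -0.003
head 0.999 0 0
reset 0.973 0 0
tray 0.999 0 0
cube 0.848 0 0
brush 0.757 0 0
```

```bash
python3 -c "
from cell import arm
print(arm.finish_job())"
```

```text
the job is handed in; nothing more can be done
None
```

The stop check is done and handed in at about 15 s: the mushroom button was pressed and stayed latched, a lobe was pushed clockwise until the head sprang back up, and the reset button was pressed fully in and let come back. In the last side picture the head and reset button were back where they started and the tray, cube and brush had not shifted (the cube and brush matched less closely, probably because of the arm's shadow). The first lobe push only half-lifted the head, so I backed off and pushed again closer to the axis.

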